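Set the proofing press to the third pressure click

TASK

Set the roller pressure on the little proofing press: with a fingertip, gently push the lever with the round ball knob away from its home end, feeling it click into each detent, and stop with it settled in the third detent, never going on past the third. Do not grip or lift anything, leave the flat-tabbed slide on the press's other side where it is, leave the printing things lying about undisturbed, and finish with the hand clear of the lever.

Things in the scene. Friction and masses are not known exactly. Their poses are not given: they have to be found in the camera images.
- ball_knob (a point): centre of the 28 mm black ball knob on the pressure lever, 116 mm above the table: 46 mm above a grey housing (180 long, 56 wide, 50 mm high) on the press base, on a 10 mm round stem. x = sliding direction from home to higher pressure, roughly away from the robot (turned up to 0.3 rad); z up. White cross lines on the housing mark the five detents. Above the housing on the ball's home side it is free.
- pressure_lever (a joint): slide of the ball-knob lever, m, along ball_knob's x: 0 home stop, 0.100 far stop. Starts in a plain run (0 to 0.012, under 1 N friction). Detents at 0.033, 0.049, 0.065 (the third), 0.081, 0.097; crests before them at 0.025, 0.041, 0.057, 0.073, 0.089. Leaving a detent takes about 7 N, falling towards the crest; past it the lever jumps by itself into the next detent and stays.
- latch_slide (a joint): slide of the bed latch (flat square tab), m, same direction, 0 to 0.100, no detents, 4 N friction. Starts anywhere from 0.02 to 0.08 and must stay there.
- flat_tab (a point): centre of the bed latch's upright flat tab (8 thick, 32 wide, 34 mm high), 113 mm above the table; its housing is like the other and stands on the opposite side of the press.
- press: fixed tabletop proofing press: base 300 (x) x 400 (y) x 20 mm, origin at the centre of its underside, x roughly away from the robot. A roller crosses it 60 mm beyond the middle between two cheeks at y = +-107 mm; tie bar top 132 mm (bolt heads 139) above the table. The lever housings are centred at y = +155 and -155 mm, in either order.
- lino_block: carved printing block on the press bed between the levers, 60 x 80 x 15 high mm, loose; origin at its underside. To be left alone.
- ink_tin: small round tin, 44 diameter, 35 high, on the press bed between the levers mm, loose; origin at its underside. To be left alone.
- mug: blue mug, 80 diameter, 90 high, beside the press mm, loose; origin at its underside. To be left alone.
- ink_bottle: clear bottle, 48 diameter, 110 high, beside the press mm, loose; origin at its underside. To be left alone.
- spoon: spoon, 180 long, lying beside the press mm, loose; origin at its underside. To be left alone.

How it is judged:
By the outcome, as a careful person would: the job done as asked, in the order asked, and still so for the second after the job is handed in, with the robot touching nothing.
It also fails if it takes over 54 s, if anything falls off the work surface, if the arm or the gripper's body presses on something with over 40 N, if the wrist force passes 120 N, or if a joint passes its speed limit or range.

ROBOT

A 6-joint arm with a two-finger parallel gripper is mounted at the origin on the work surface. World frame = base frame: x ahead of the robot, y to its left, z up, the work surface at z = 0. Lengths are in mm, angles in rad, forces in N, time in s.
With the tool pointing down it reaches from about 300 to 775 mm from the base axis. Payload 14.6 kg.
Tool frame: the origin (TCP) lies midway between the tips of the shut fingers; the grasp point (between the pads) lies 19 mm behind it (manip.grip_point_offset is the distance from the TCP to the grasp point, in mm); x points along the fingers, z is the direction in which the jaws open and shut, and the axes are right-handed (so a half turn about x gives the same grasp; the last joint's range is limited). The gripper opens to 94 mm and grips with 3 to 60 N. Pads are 16 mm wide; open, the fingers measure 119 mm over their backs; the gripper's body (75 mm by 177 mm) begins 78 mm behind the grasp point.
Start: joints at [-1.252, 0.3, 1.521, -0, 1.321, -0.067], TCP at [206.958, -509.566, 205.446] pointing down, gripper open.
Joint ranges: [-3.03, 3.03], [-0.79, 2.21], [0.23, 2.52], [-1.04, 4.18], [0, 3.07], [-2.55, 2.55]. Speed limits (rad/s): [2.22, 2.22, 2.57, 3.14, 3.14, 3.14].

INTERFACE

Orientations are given as [roll, pitch, yaw] about the fixed x, y, z axes, in that order (R = Rz(yaw) Ry(pitch) Rx(roll)).
In Python, from cell import manip, camera, calibration, order gives the robot as it stands.
- The arm moves only by the tool jog_arm, never from a script. Its arguments are lists of equal length, an entry for each row: "turn": the turn, a rotation vector about the tool's x, y, z in degrees, a list of three; "dp": the shift along the tool's x, y, z in cm, a list of three; "gripper": the closure, from 0 (fully open) to 1 (shut). In form: {"turn": [[ax, ay, az], ...], "dp": [[tx, ty, tz], ...], "gripper": [gripper, ...]}. A call has 1 to 8 rows; each row shifts and turns the pose as measured when the row begins, along the tool's axes as they then stand; what a row does not reach is not made up. A row lasts 1/8 s, in which the tool goes at most 62.5 mm and 10.7 degrees, less where a joint would pass 70% of its speed; a pose out of reach is approached as far as the arm can. A call is refused whole if a number of a shift passes 6.25 or a number of a turn 10.7, either way. A call with a gripper value outside its range is refused whole. The fingers move at their own pace and stop on an object; "grip_force" is the grip in N (left out, the last holds). Time passes only in rows, so rows that do not move let the fingers close. It gives the time, the measured TCP pose, the force and the opening at its end, in the units of the state.
- manip.read_state(): the state, without advancing time (a new reading comes with each control period).
- camera(name): name is "side" or "top" or "wrist"; returns (picture, depth): 400x640x3 uint8, red, green, blue; 400x640 float32, mm along the optical axis (not along the pixel's ray), 0 where there is no reading.
- calibration(name): a dict with "K" (3x3 intrinsics, pixels), "world_from_camera" (4x4, takes a point from camera to world coordinates). Camera axes: x right, y down, z forward; pixel columns grow to the right and rows downward; lengths in mm; the calibration is good to about 2 mm. A picture is of the moment at which its call begins: read the wrist's pose just before it. calibration takes no time and is no camera call; for the wrist camera it gives the pose at the moment of the call.
- order.sign_off(): hands the job in, once; it reports no verdict.
The state is a dict: "clock": time; "joints": joint angles; "qd": joint speeds; "effort": joint torques, N m; "eef_pos": TCP position; "eef_rot": TCP orientation; "wrist_force": force on the tool from outside, world axes, zero at the start; "moment": the same for the moment, N m; "finger_gap": finger opening in mm.
Only numpy, scipy, OpenCV 4.12 (cv2) and the standard library are available. Lean on these libraries where they do the work, as an engineer would, in place of code of your own. Each camera call takes 0.05 s, during which the arm holds its last target.

## Working session

There is one attempt and no reset: what is moved stays moved. The work goes in short steps, Python scripts to look and compute and a tool call to move; the robot and the scene stay as the last step left them, time stands still between calls to the robot, and variables do not carry over. Pictures are saved under pics/ and viewed, and the job is handed in when it is done.

Besides the shell and the picture viewer there is one more tool, called as name(argument=value, ...) on one line, values as JSON. jog_arm: Moves the arm, as the interface text tells. Its arguments: {"type":"object","properties":{"turn":{"type":"array","items":{"type":"array","items":{"type":"number"}}},"dp":{"type":"array","items":{"type":"array","items":{"type":"number"}}},"gripper":{"type":"array","items":{"type":"number"}},"grip_force":{"type":"number"}},"required":["turn","dp","gripper"]}

```bash
ls; mkdir -p pics
python3 - <<'E'
from cell import manip,camera,calibration
import cv2,numpy as np
s=manip.read_state();print(s)
for n in("top","side"):
    c=calibration(n);p,d=camera(n);cv2.imwrite(f"pics/{n}0.png",p[:,:,::-1]);np.savez(f"pics/{n}0.npz",p=p,d=d,K=c["K"],T=c["world_from_camera"]);print(n,c)
E
```

```text
pics
{'clock': 0.0, 'joints': array([-1.25158794e+00,  3.00482461e-01,  1.52160327e+00, -1.70644684e-05,
        1.32069522e+00, -6.65862017e-02]), 'qd': array([ 5.84580472e-04, -9.00627882e-04,  6.19796006e-04,  5.35622992e-04,
        1.67472955e-05,  6.78865188e-04]), 'effort': array([-3.66439044e-04, -5.31805944e+01, -3.52734554e+01,  7.08100456e-02,
        2.43931543e-02, -7.52186452e-05]), 'eef_pos': array([ 206.87719891, -509.31623694,  204.87071222]), 'eef_rot': array([3.08891488, 1.56960791, 1.90391738]), 'wrist_force': array([0.0032748 , 0.33971008, 0.25087177]), 'moment': array([ 0.0395497 , -0.07457757, -0.03386818]), 'finger_gap': 93.9463019679849}
top {'K': array([[517.82151317,   0.        , 318.08694067],
       [  0.        , 517.82151317, 188.78216229],
       [  0.        ,   0.        ,   1.        ]]), 'world_from_camera': array([[-1.86929718e-02, -9.88873065e-01,  1.47582636e-01,
         4.24075169e+02],
       [-9.99489023e-01,  1.46541162e-02, -2.84068598e-02,
         3.23915189e+01],
       [ 2.59280854e-02, -1.48038234e-01, -9.88641702e-01,
         1.10826514e+03],
       [ 0.00000000e+00,  0.00000000e+00,  0.00000000e+00,
         1.00000000e+00]])}
side {'K': array([[368.23981368,   0.        , 322.06980752],
       [  0.        , 368.23981368, 205.7305842 ],
       [  0.        ,   0.        ,   1.        ]]), 'world_from_camera': array([[-9.96792328e-01, -4.88419180e-02,  6.33996949e-02,
         5.28611478e+02],
       [-7.94889066e-02,  5.12104062e-01, -8.55237361e-01,
         7.31905220e+02],
       [ 9.30419182e-03, -8.57533613e-01, -5.14343791e-01,
         5.40313260e+02],
       [ 0.00000000e+00,  0.00000000e+00,  0.00000000e+00,
         1.00000000e+00]])}
```

View pics/top0.png

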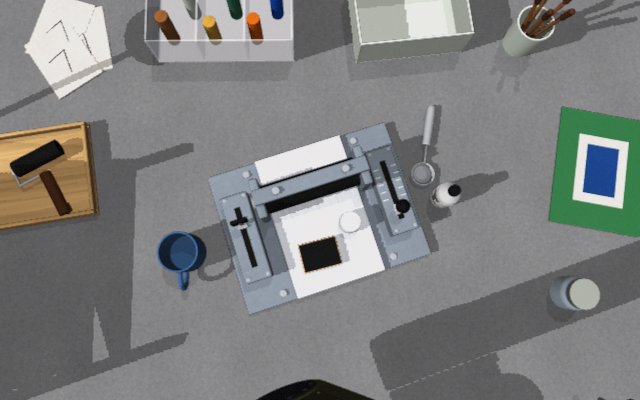

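View pics/side0.png

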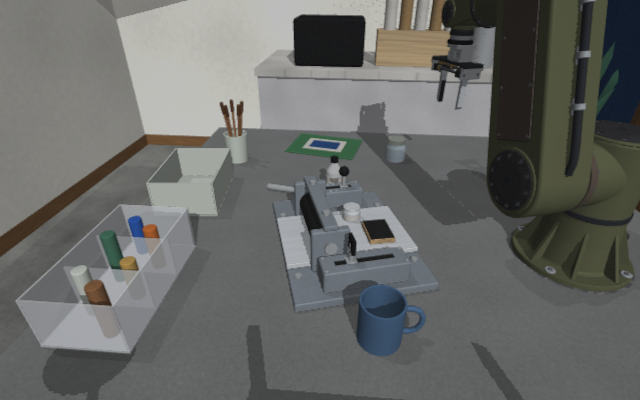

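```bash
cat > h.py <<'E'
import numpy as np,cv2
def load(n):
    f=np.load(f"pics/{n}.npz");return f["p"],f["d"],f["K"],f["T"]
def ray(K,T,u,v):
    r=T[:3,:3]@np.linalg.solve(K,[u,v,1.]);return T[:3,3],r
def onz(K,T,u,v,z):
    o,r=ray(K,T,u,v);return o+r*(z-o[2])/r[2]
def tri(rays):
    A=np.zeros((3,3));b=np.zeros(3)
    for o,r in rays:
        r=r/np.linalg.norm(r);P=np.eye(3)-np.outer(r,r);A+=P;b+=P@o
    x=np.linalg.solve(A,b)
    return x,[np.linalg.norm((np.eye(3)-np.outer(r,r)/(r@r))@(x-o)) for o,r in rays]
E
python3 - <<'E'
from h import *
p,d,K,T=load("top0")
cv2.imwrite("pics/t1.png",cv2.resize(p[120:270,350:460,::-1],None,fx=4,fy=4,interpolation=cv2.INTER_CUBIC))
p,d,K,T=load("side0")
cv2.imwrite("pics/s1.png",cv2.resize(p[140:300,260:440,::-1],None,fx=3.7,fy=3.7,interpolation=cv2.INTER_CUBIC))
E
```

```text
(no output)
```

View pics/t1.png

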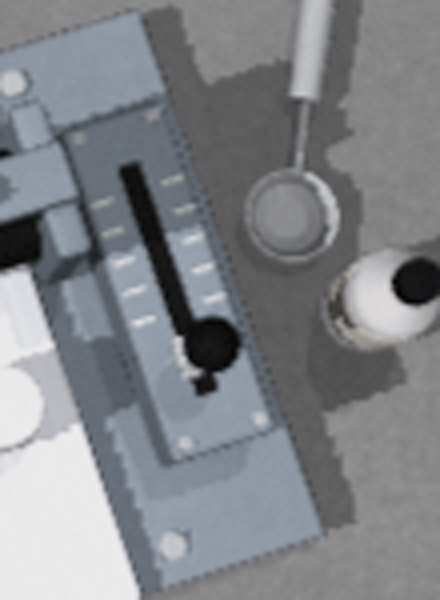

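View pics/s1.png

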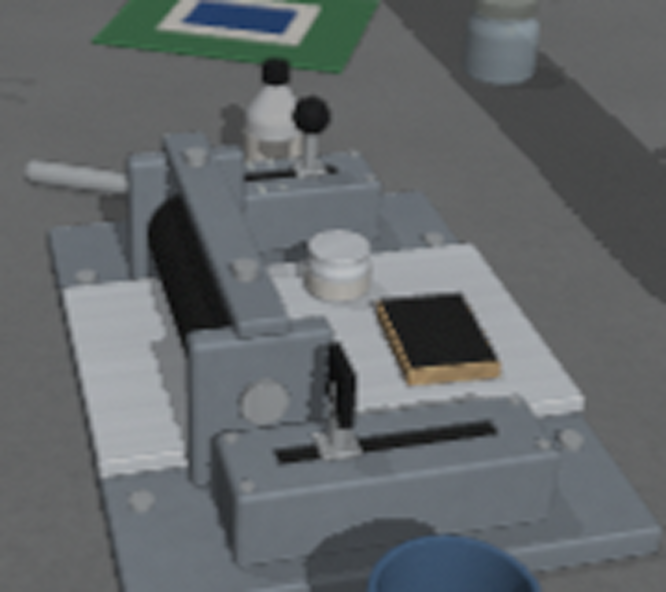

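Run:
```python
from h import *
from cell import manip
from scipy.spatial.transform import Rotation as R
_,_,K,T=load("top0");_,_,K2,T2=load("side0")
f=lambda a,s,o:((a[0]+.5)/s-.5+o[0],(a[1]+.5)/s-.5+o[1])
b=f((213,344),4,(350,120));b2=f((311,115),3.7,(260,140))
print(b,b2,tri([ray(K,T,*b),ray(K2,T2,*b2)]),onz(K,T,*b,116),onz(K2,T2,*b2,116))
Rm=[(214,297),(203,268),(193,239),(184,209),(172,181)];L=[(143,321),(133,291),(122,262),(112,232),(103,202)]
M=[]
for r,l in zip(Rm,L):
    m=(onz(K,T,*f(r,4,(350,120)),70)+onz(K,T,*f(l,4,(350,120)),70))/2;M.append(m)
M=np.array(M);print(M)
s=np.array([33,49,65,81,97.]);cx=np.polyfit(s,M[:,0],1);cy=np.polyfit(s,M[:,1],1)
print("scale",np.hypot(cx[0],cy[0]),"yaw",np.arctan2(cy[0],cx[0]),"home",cx[1],cy[1])
st=manip.read_state();print(R.from_euler("xyz",st["eef_rot"]).as_matrix())
for n,q in(("bottle cap",(416,280)),):print(n,onz(K,T,*f(q,4,(350,120)),110))
# housing long edges
for a,c in (((66,133),(166,466)),((166,98),(272,430))):
    e=onz(K,T,*f(a,4,(350,120)),70)-onz(K,T,*f(c,4,(350,120)),70);print("edge",np.arctan2(e[1],e[0]),np.hypot(e[0],e[1]))
```

```text
(402.875, 205.625) (343.68918918918916, 170.71621621621622) (array([ 537.37283505, -159.82984779,  115.99222132]), [np.float64(0.5894034139541922), np.float64(0.5894034139540668)]) [ 536.77945461 -159.78640039  116.        ] [ 537.95858696 -159.99245579  116.        ]
[[ 560.1618146  -151.89175705   70.        ]
 [ 575.37724761 -147.1406222    70.        ]
 [ 590.39634765 -142.36186118   70.        ]
 [ 605.98603832 -138.0968453    70.        ]
 [ 621.12547627 -133.27767564   70.        ]]
scale 0.9962499705017405 yaw 0.29452800582170097 home 528.6415885581597 -161.35172779243774
[[-3.59614162e-04  9.26470033e-01  3.76368369e-01]
 [ 9.94837863e-04  3.76368539e-01 -9.26469499e-01]
 [-9.99999440e-01  4.12539515e-05 -1.05703492e-03]]
bottle cap [ 567.47815553 -262.37886376  110.        ]
edge 0.2556118564572862 177.154392686243
edge 0.26587363073055353 178.25847185660373
```

jog_arm(turn=[[5.8,0,0],[0,0,0],[0,0,0],[0,0,0],[0,0,0],[0,0,0],[0,0,0],[0,0,0]], dp=[[0,0,0],[0,4.6,-3],[0,4.6,-3],[0,4.6,-3],[0,4.6,-3],[0,4.6,-3],[0,4.6,-3],[0,0,0]], gripper=[1,1,1,1,1,1,1,1])

```text
clock: 1.1
eef_pos: [427.3, -251.4, 202.9]
eef_rot: [-2.913, 1.565, 2.079]
wrist_force: [-0.6, -0.6, 0.1]
finger_gap: 17.1
```

Run:
```python
from h import *
from cell import manip,camera,calibration
c=calibration("wrist");p,d=camera("wrist");cv2.imwrite("pics/w1.png",p[:,:,::-1]);np.savez("pics/w1.npz",p=p,d=d,K=c["K"],T=c["world_from_camera"]);print(c)
_,_,K,T=load("top0")
f=lambda a:((a[0]+.5)/4-.5+350,(a[1]+.5)/4-.5+120)
e=onz(K,T,*f((142,12)),20)-onz(K,T,*f((322,535)),20);print(np.arctan2(e[1],e[0]),np.hypot(*e[:2]))
```

```text
{'K': array([[327.38311248,   0.        , 316.60456217],
       [  0.        , 327.38311248, 199.20150221],
       [  0.        ,   0.        ,   1.        ]]), 'world_from_camera': array([[ 2.75585464e-01, -9.24954826e-01, -2.61746483e-01,
         5.01824082e+02],
       [-9.61252938e-01, -2.67075429e-01, -6.82898601e-02,
        -2.30713407e+02],
       [-6.74101838e-03,  2.70424268e-01, -9.62717650e-01,
         3.82356832e+02],
       [ 0.00000000e+00,  0.00000000e+00,  0.00000000e+00,
         1.00000000e+00]])}
0.2879364134370269 295.9977315532923
```

View pics/w1.png

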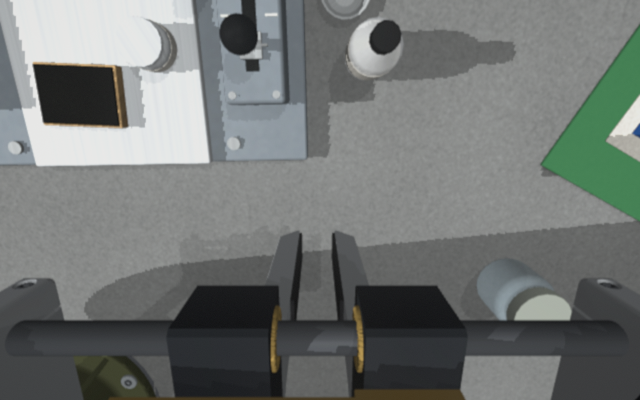

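Run:
```python
from h import *
from cell import manip
from scipy.spatial.transform import Rotation as R
p,_,K,T=load("w1")
m=(p[5:70,200:275].max(2)<60).astype(np.uint8)
n,l,s,c=cv2.connectedComponentsWithStats(m);print(s,c)
print(onz(K,T,239,34,116))
_,_,K0,T0=load("top0");_,_,K2,T2=load("side0")
print(tri([ray(K0,T0,402.9,205.6),ray(K,T,239,34),ray(K2,T2,343.7,170.7)]))
st=manip.read_state();M=R.from_euler("xyz",st["eef_rot"]).as_matrix();print(st["eef_pos"],M,np.arctan2(M[1,1],M[0,1]),st["finger_gap"])
```

```text
[[   0    0   75   65 3413]
 [  20    0   37   49 1348]
 [  46   55   13   10  114]] [[35.39789042 33.47289774]
 [39.78783383 25.94510386]
 [52.         59.5       ]]
[ 535.71892399 -159.28397136  116.        ]
(array([ 536.80857472, -159.55648998,  116.21927646]), [np.float64(0.23409086140892113), np.float64(1.134890981648848), np.float64(1.1191875004586187)])
[ 426.34645766 -252.63552193  202.87934788] [[-0.00286985  0.96166117  0.27422536]
 [ 0.00449962  0.27423614 -0.96165186]
 [-0.99998576 -0.00152588 -0.00511412]] 0.27779562768196564 13.69042675525883
```

jog_arm(turn=[[0,0,0],[0,0,0],[0,0,0]], dp=[[0,4.3,-2.8],[0,4.3,-2.9],[0,0,0]], gripper=[1,1,1])

```text
clock: 1.52
eef_pos: [493.3, -175.9, 202.5]
eef_rot: [-2.659, 1.565, 2.326]
wrist_force: [-0.2, -0.1, 0.6]
finger_gap: 0.8
```

jog_arm(turn=[[-0.5,0,0],[0,0,0],[0,0,0],[0,0,0]], dp=[[4.5,0,-0.3],[4.2,0,0],[0.9,0,0],[0,0,0]], gripper=[1,1,1,1])

```text
clock: 2.02
eef_pos: [490.0, -178.2, 105.6]
eef_rot: [-2.609, 1.567, 2.38]
wrist_force: [0.6, -0.2, 0.4]
finger_gap: 0.5
```

```bash
cat > chk.py <<'E'
from h import *
from cell import manip,camera,calibration
from scipy.spatial.transform import Rotation as R
import sys
st=manip.read_state();M=R.from_euler("xyz",st["eef_rot"]).as_matrix()
u=np.array([.9588,.284]);n=np.array([-.284,.9588]);r=st["eef_pos"][:2]-[528.4,-161.6]
print(st["clock"],st["eef_pos"],"yaw",np.arctan2(M[1,1],M[0,1]),"xax",M[:,0],"gap",st["finger_gap"],"F",st["wrist_force"])
print("along from home",r@u,"lat",r@n,"face+14 (lever est)",r@u+22)
if len(sys.argv)>1:
    for k in sys.argv[2:]:
        p,d=camera(k);c=calibration(k);nm=f"{k}{sys.argv[1]}"
        np.savez(f"pics/{nm}.npz",p=p,d=d,K=c["K"],T=c["world_from_camera"])
        if k=="top":q=cv2.resize(p[110:260,330:470],None,fx=4,fy=4,interpolation=cv2.INTER_CUBIC)
        elif k=="side":q=cv2.resize(p[130:230,270:420],None,fx=5,fy=5,interpolation=cv2.INTER_CUBIC)
        else:q=p
        cv2.imwrite(f"pics/{nm}.png",q[:,:,::-1])
E
python3 chk.py 1 side top
```

```text
2.025 [ 489.96663268 -178.22170257  105.6155409 ] yaw 0.2763765520797732 xax [-0.0028273   0.00269734 -0.99999237] gap 0.4840666552591781 F [ 0.57801071 -0.2066833   0.4120764 ]
along from home -41.57047611987728 lat -5.021812101695984 face+14 (lever est) -19.570476119877277
```

View pics/side1.png

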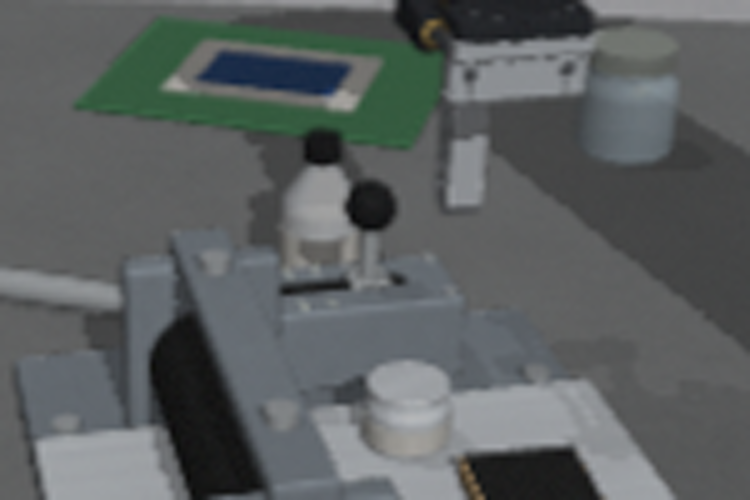

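View pics/top1.png

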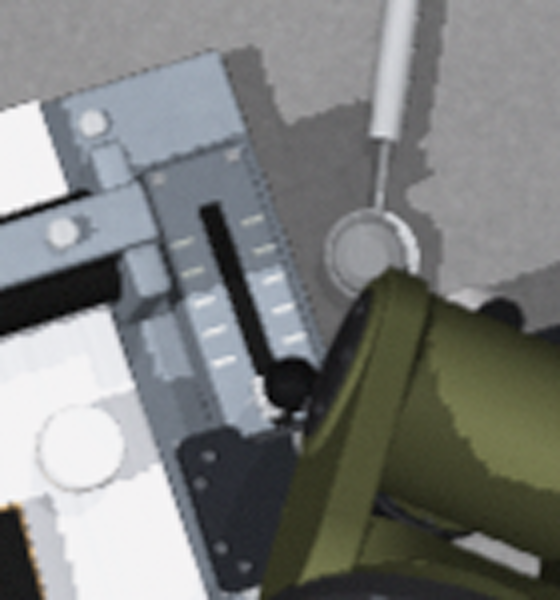

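jog_arm(turn=[[-0.6,0,0],[0,0,0],[0,0,0],[0,0,0]], dp=[[0,0,-0.5],[0,1.2,0],[0,1.0,0],[0,0,0]], gripper=[1,1,1,1])

```text
clock: 2.62
eef_pos: [513.0, -166.6, 109.2]
eef_rot: [1.384, 1.568, 0.102]
wrist_force: [-0.6, 0.2, 0.5]
finger_gap: 0.6
```

```bash
python3 chk.py
```

```text
2.625 [ 513.04699889 -166.56223969  109.24812365] yaw 0.28848491184011044 xax [ 2.96446373e-03  3.01965790e-04 -9.99995560e-01] gap 0.565647236670581 F [-0.60936148  0.1993702   0.45188352]
along from home -16.12973353299816 lat -0.3975431027198633 face+14 (lever est) 5.870266467001841
```

jog_arm(turn=[[0,0,0],[0,0,0]], dp=[[0.3,0.2,0],[0,0,0]], gripper=[1,1])

```text
clock: 2.88
eef_pos: [515.0, -165.8, 105.8]
eef_rot: [1.496, 1.568, 0.214]
wrist_force: [0.4, -0.6, 0.2]
finger_gap: 0.7
```

```bash
python3 chk.py
```

```text
2.875 [ 514.98751905 -165.80936168  105.77124769] yaw 0.2887733147441976 xax [ 2.31689182e-03  5.02517659e-04 -9.99997190e-01] gap 0.6920167633486415 F [ 0.37625604 -0.63717801  0.15008209]
along from home -14.05534545175578 lat -0.22679138789427367 face+14 (lever est) 7.94465454824422
```

jog_arm(turn=[[0,0,0],[0,0,0],[0,0,0]], dp=[[0,0.2,0],[0,0.2,0],[0,0,0]], gripper=[1,1,1])

```text
clock: 3.25
eef_pos: [518.8, -164.7, 105.7]
eef_rot: [1.556, 1.569, 0.274]
wrist_force: [0.2, 0.2, 0.4]
finger_gap: 0.5
```

```bash
python3 chk.py 2 side
```

```text
3.25 [ 518.81925202 -164.73618734  105.73859811] yaw 0.2884625014744075 xax [ 1.99870492e-03  5.61976973e-04 -9.99997845e-01] gap 0.4606629203568588 F [0.21089413 0.18368585 0.41058371]
along from home -10.076698369325163 lat -0.28604399169811456 face+14 (lever est) 11.923301630674837
```

View pics/side2.png

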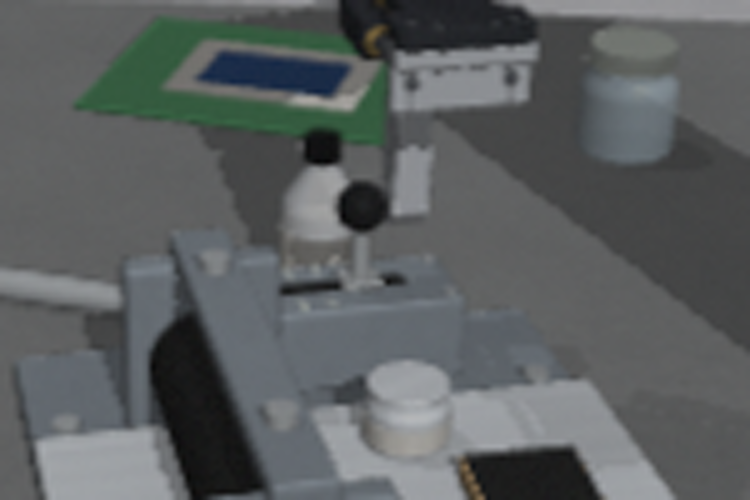

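jog_arm(turn=[[0,0,0],[0,0,0]], dp=[[0,0.2,0],[0,0.2,0]], gripper=[1,1])

```text
clock: 3.55
eef_pos: [522.7, -163.6, 105.7]
eef_rot: [1.609, 1.569, 0.326]
wrist_force: [-1.7, -0.2, -0.1]
finger_gap: 0.9
```

jog_arm(turn=[[0,0,0]], dp=[[0,0.2,0]], gripper=[1])

```text
clock: 3.68
eef_pos: [524.1, -163.1, 105.7]
eef_rot: [2.681, 1.57, 1.399]
wrist_force: [-8.3, -1.7, 3.9]
finger_gap: 0.5
```

jog_arm(turn=[[0,0,0]], dp=[[0,0.2,0]], gripper=[1])

```text
clock: 3.8
eef_pos: [525.5, -162.7, 105.7]
eef_rot: [-2.04, 1.569, 2.961]
wrist_force: [-6.5, -0.6, 3.5]
finger_gap: 0.7
```

```bash
python3 chk.py
```

```text
3.8 [ 525.46322314 -162.73895955  105.68846829] yaw 0.2882921072625229 xax [-1.64375886e-03  3.00536820e-04 -9.99998604e-01] gap 0.710216656229189 F [-6.46236436 -0.62072346  3.529521  ]
along from home -3.1392461665051945 lat -0.2579897870252064 face+14 (lever est) 18.860753833494805
```

jog_arm(turn=[[0,0,0]], dp=[[0,0.2,0]], gripper=[1])

```text
clock: 3.92
eef_pos: [527.1, -162.3, 105.7]
eef_rot: [-1.936, 1.568, 3.065]
wrist_force: [-4.7, -0.8, 2.9]
finger_gap: 0.7
```

jog_arm(turn=[[0,0,0]], dp=[[0,0.2,0]], gripper=[1])

```text
clock: 4.05
eef_pos: [528.9, -161.7, 105.7]
eef_rot: [-1.933, 1.568, 3.067]
wrist_force: [-2.6, -0.1, 1.5]
finger_gap: 0.5
```

jog_arm(turn=[[0,0,0]], dp=[[0,0.2,0]], gripper=[1])

```text
clock: 4.18
eef_pos: [531.1, -161.0, 105.8]
eef_rot: [-1.956, 1.568, 3.045]
wrist_force: [-0.8, 1.0, 0.7]
finger_gap: 0.6
```

```bash
python3 chk.py
```

```text
4.175 [ 531.11034766 -161.03875727  105.7605777 ] yaw 0.2882199073844616 xax [-2.89305623e-03  2.80489374e-04 -9.99995776e-01] gap 0.5516610763574031 F [-0.84714059  1.01683605  0.74526146]
along from home 2.758074268761971 lat -0.2316192002154971 face+14 (lever est) 24.75807426876197
```

jog_arm(turn=[[0,0,0]], dp=[[0,0.1,0]], gripper=[1])

```text
clock: 4.3
eef_pos: [532.4, -160.7, 105.8]
eef_rot: [-1.976, 1.568, 3.025]
wrist_force: [-0.6, -0.3, -0.0]
finger_gap: 0.2
```

```bash
python3 chk.py 3 side top
```

```text
4.3 [ 532.42860419 -160.65696631  105.75439247] yaw 0.2882940231296882 xax [-2.30907869e-03  2.70691471e-04 -9.99997297e-01] gap 0.2270623333901811 F [-0.56309827 -0.32953729 -0.00643655]
along from home 4.130447263449997 lat -0.23994288712580597 face+14 (lever est) 26.130447263449998
```

View pics/side3.png

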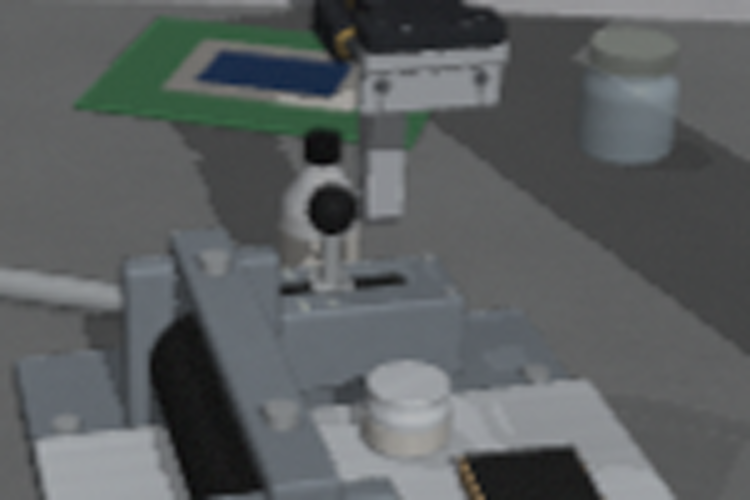

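View pics/top3.png

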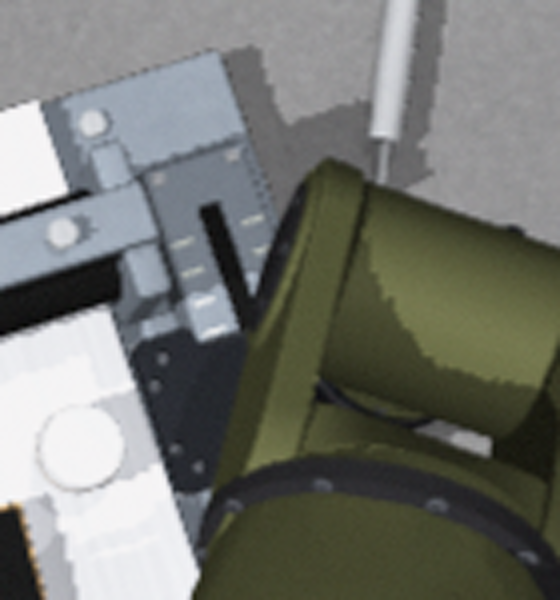

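```bash
cat > ball.py <<'E'
from h import *
import sys
p,d,K,T=load(sys.argv[1]);u=np.array([.9588,.284])
m=(p[155:185,325:352].max(2)<45).astype(np.uint8)
x,y=float(sys.argv[2]),float(sys.argv[3])
x=(x+.5)/5-.5+270;y=(y+.5)/5-.5+130
w=onz(K,T,x,y,116);print(w,"lever",(w[:2]-[528.4,-161.6])@u)
E
python3 ball.py side1 371 206;python3 ball.py side2 363 206;python3 ball.py side3 332 209
```

```text
[ 537.64921587 -159.50497504  116.        ] lever 9.463135263095156
[ 541.89753442 -159.08280311  116.        ] lever 13.65631991580051
[ 558.17873336 -153.76899941  116.        ] lever 30.77585370809736
```

jog_arm(turn=[[0,0,0],[0,0,0],[0,0,0]], dp=[[0,0.2,0],[0,0.2,0],[0,0.15,0]], gripper=[1,1,1])

```text
clock: 4.78
eef_pos: [538.0, -159.0, 105.7]
eef_rot: [-1.972, 1.569, 3.028]
wrist_force: [-2.0, -0.2, 0.3]
finger_gap: 0.7
```

jog_arm(turn=[[0,0,0]], dp=[[0,0.15,0]], gripper=[1])

```text
clock: 4.9
eef_pos: [539.0, -158.7, 105.7]
eef_rot: [-1.889, 1.567, 3.112]
wrist_force: [-8.3, -2.0, 4.4]
finger_gap: 0.6
```

jog_arm(turn=[[0,0,0]], dp=[[0,0.15,0]], gripper=[1])

```text
clock: 5.03
eef_pos: [539.8, -158.5, 105.7]
eef_rot: [-1.836, 1.565, -3.118]
wrist_force: [-7.2, -2.0, 4.0]
finger_gap: 0.4
```

```bash
python3 chk.py
```

```text
5.025 [ 539.75893059 -158.51070451  105.65850273] yaw 0.2882706990981727 xax [-5.70968271e-03 -1.34232295e-04 -9.99983691e-01] gap 0.3555640987673348 F [-7.22881198 -1.96067724  3.98168194]
along from home 11.768302570680827 lat -0.26391977690269974 face+14 (lever est) 33.76830257068083
```

jog_arm(turn=[[0,0,0],[0,0,0]], dp=[[0,0.2,0],[0,0.2,0]], gripper=[1,1])

```text
clock: 5.28
eef_pos: [542.7, -157.6, 105.7]
eef_rot: [-1.835, 1.562, -3.118]
wrist_force: [-4.4, -0.4, 2.5]
finger_gap: 0.6
```

jog_arm(turn=[[0,0,0]], dp=[[0,0.15,0]], gripper=[1])

```text
clock: 5.4
eef_pos: [544.0, -157.2, 105.7]
eef_rot: [-1.836, 1.562, -3.118]
wrist_force: [-2.9, 0.4, 2.0]
finger_gap: 0.6
```

jog_arm(turn=[[0,0,0]], dp=[[0,0.15,0]], gripper=[1])

```text
clock: 5.52
eef_pos: [545.7, -156.7, 105.7]
eef_rot: [-1.844, 1.562, -3.127]
wrist_force: [-2.1, 0.1, 1.3]
finger_gap: 0.7
```

```bash
python3 chk.py
```

```text
5.525 [ 545.6710568  -156.73513615  105.73013294] yaw 0.28790171683869764 xax [-8.49608463e-03 -1.23567274e-04 -9.99963900e-01] gap 0.6967875893474279 F [-2.09809097  0.11206514  1.33113014]
along from home 17.941110595416013 lat -0.2405486762176689 face+14 (lever est) 39.94111059541601
```

jog_arm(turn=[[0,0,0]], dp=[[0,0.12,0]], gripper=[1])

```text
clock: 5.65
eef_pos: [547.1, -156.3, 105.7]
eef_rot: [-1.84, 1.563, -3.122]
wrist_force: [-0.6, -0.5, 0.6]
finger_gap: 0.2
```

jog_arm(turn=[[0,0,0]], dp=[[0,0.05,0]], gripper=[1])

```text
clock: 5.78
eef_pos: [547.8, -156.1, 105.7]
eef_rot: [-1.84, 1.563, -3.123]
wrist_force: [-0.4, 0.6, -0.1]
finger_gap: 0.7
```

```bash
python3 chk.py 4 side
```

```text
5.775 [ 547.84987932 -156.09907736  105.66627357] yaw 0.28809308667795047 xax [-7.61132171e-03 -1.41178133e-04 -9.99971024e-01] gap 0.7476483448542863 F [-0.39617948  0.59774519 -0.14795246]
along from home 20.210806319130313 lat -0.24948109779237918 face+14 (lever est) 42.21080631913031
```

View pics/side4.png

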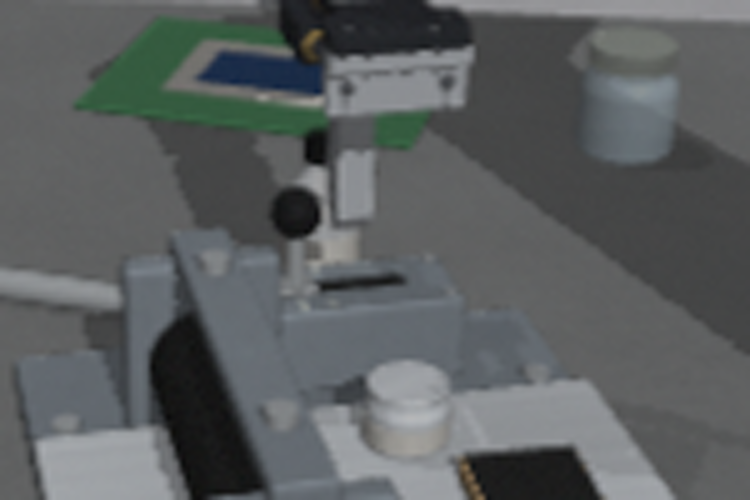

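```bash
python3 ball.py side4 296 212
```

```text
[ 576.97774795 -148.23178612  116.        ] lever 50.372917473056205
```

jog_arm(turn=[[0,0,0],[0,0,0],[0,0,0]], dp=[[0,0.2,0],[0,0.2,0],[0,0.15,0]], gripper=[1,1,1])

```text
clock: 6.2
eef_pos: [553.5, -154.4, 105.6]
eef_rot: [-1.839, 1.563, -3.122]
wrist_force: [-2.8, -0.2, 0.7]
finger_gap: 0.4
```

jog_arm(turn=[[0,0,0]], dp=[[0,0.15,0]], gripper=[1])

```text
clock: 6.32
eef_pos: [554.4, -154.2, 105.5]
eef_rot: [-1.821, 1.562, -3.104]
wrist_force: [-9.9, -2.1, 4.5]
finger_gap: 0.4
```

```bash
python3 chk.py
```

```text
6.325 [ 554.41582164 -154.16193617  105.51367171] yaw 0.2881063606102093 xax [-9.24731248e-03 -3.49127598e-04 -9.99957182e-01] gap 0.37410745376413146 F [-9.86486561 -2.096792    4.52206837]
along from home 27.056379915733984 lat -0.2568777420177298 face+14 (lever est) 49.056379915733984
```

jog_arm(turn=[[0,0,0],[0,0,0],[0,0,0]], dp=[[0,0.15,0],[0,0.15,0],[0,0.15,0]], gripper=[1,1,1])

```text
clock: 6.7
eef_pos: [557.0, -153.4, 105.6]
eef_rot: [-1.81, 1.557, -3.093]
wrist_force: [-4.6, -0.7, 2.8]
finger_gap: 0.5
```

jog_arm(turn=[[0,0,0]], dp=[[0,0.15,0]], gripper=[1])

```text
clock: 6.82
eef_pos: [558.2, -153.1, 105.6]
eef_rot: [-1.815, 1.556, -3.098]
wrist_force: [-3.3, -0.1, 1.8]
finger_gap: 0.1
```

jog_arm(turn=[[0,0,0]], dp=[[0,0.15,0]], gripper=[1])

```text
clock: 6.95
eef_pos: [559.6, -152.6, 105.6]
eef_rot: [-1.818, 1.555, -3.101]
wrist_force: [-2.4, -0.5, 1.6]
finger_gap: 0.3
```

```bash
python3 chk.py
```

```text
6.95 [ 559.63654076 -152.59205181  105.59861313] yaw 0.2876321355712917 xax [-1.52917889e-02 -6.15541355e-04 -9.99882884e-01] gap 0.27197764454239964 F [-2.38463633 -0.53310373  1.64501728]
along from home 32.507852567009735 lat -0.23435685300056713 face+14 (lever est) 54.507852567009735
```

jog_arm(turn=[[0,0,0]], dp=[[0,0.12,0]], gripper=[1])

```text
clock: 7.08
eef_pos: [561.0, -152.2, 105.6]
eef_rot: [-1.819, 1.556, -3.102]
wrist_force: [-1.4, 0.5, 1.1]
finger_gap: 0.3
```

jog_arm(turn=[[0,0,0]], dp=[[0,0.1,0]], gripper=[1])

```text
clock: 7.2
eef_pos: [562.2, -151.8, 105.6]
eef_rot: [-1.821, 1.556, -3.104]
wrist_force: [-0.9, -0.1, -0.3]
finger_gap: 0.6
```

jog_arm(turn=[[0,0,0]], dp=[[0,0.08,0]], gripper=[1])

```text
clock: 7.32
eef_pos: [563.3, -151.5, 105.5]
eef_rot: [-1.821, 1.557, -3.104]
wrist_force: [0.5, 0.3, 0.1]
finger_gap: 0.2
```

```bash
python3 chk.py 5 side
```

```text
7.325 [ 563.25218696 -151.48707462  105.51258345] yaw 0.2878000557226321 xax [-1.40848045e-02 -5.35142790e-04 -9.99900661e-01] gap 0.1646592220687814 F [0.45554603 0.27489501 0.08383292]
along from home 36.28834766704865 lat -0.20174824350759302 face+14 (lever est) 58.28834766704865
```

View pics/side5.png

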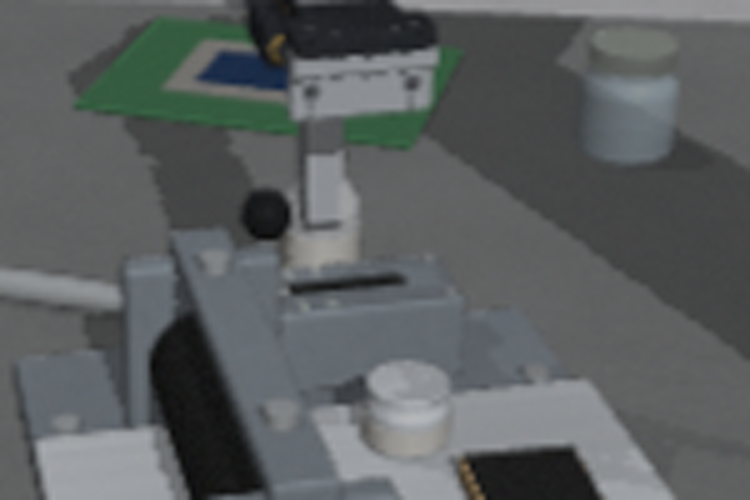

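jog_arm(turn=[[0,0,0],[0,0,0],[0,0,0],[0,0,0],[0,0,0],[0,0,0]], dp=[[0,-1.5,0],[0,-2.5,0],[-3,-3,0],[-5,-3,0],[-5,-3,0],[0,0,0]], gripper=[1,1,1,1,1,1])

```text
clock: 8.12
eef_pos: [437.2, -189.1, 240.7]
eef_rot: [-1.783, 1.558, -3.065]
wrist_force: [-0.0, 0.9, -0.4]
finger_gap: 0.6
```

jog_arm(turn=[[0,0,0],[0,0,0],[0,0,0],[0,0,0],[0,0,0],[0,0,0]], dp=[[0,-4,3],[0,-4,4],[0,-4,4],[0,-4,4],[0,0,0],[0,0,0]], gripper=[1,1,1,1,1,1])

```text
clock: 8.88
eef_pos: [324.5, -382.6, 237.4]
eef_rot: [-2.065, 1.555, 2.938]
wrist_force: [0.1, -0.8, -0.5]
finger_gap: 0.6
```

```bash
python3 chk.py 6 side top; python3 ball.py side5 266 214
```

```text
8.875 [ 324.46274661 -382.61653025  237.42940374] yaw 0.29118889049331276 xax [-0.01508979  0.00311266 -0.9998813 ] gap 0.5945151366588224 F [ 0.14868892 -0.77368063 -0.51886574]
along from home -258.3037331399377 lat -153.99246923845695 face+14 (lever est) -236.30373313993772
[ 592.58676968 -144.25002518  116.        ] lever 66.46966761634106
```

View pics/top6.png

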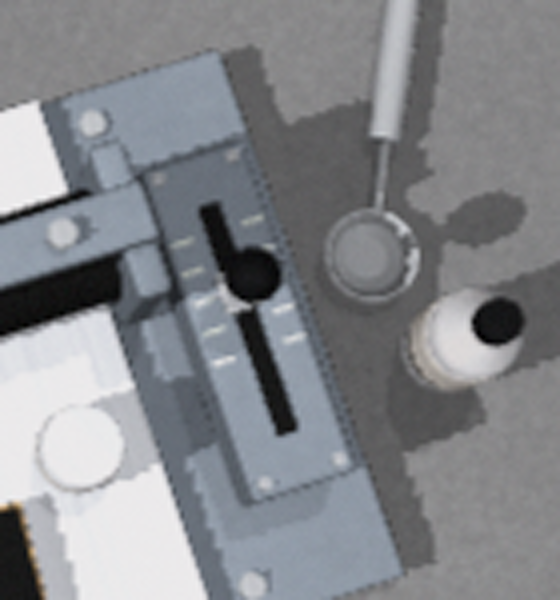

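View pics/side6.png

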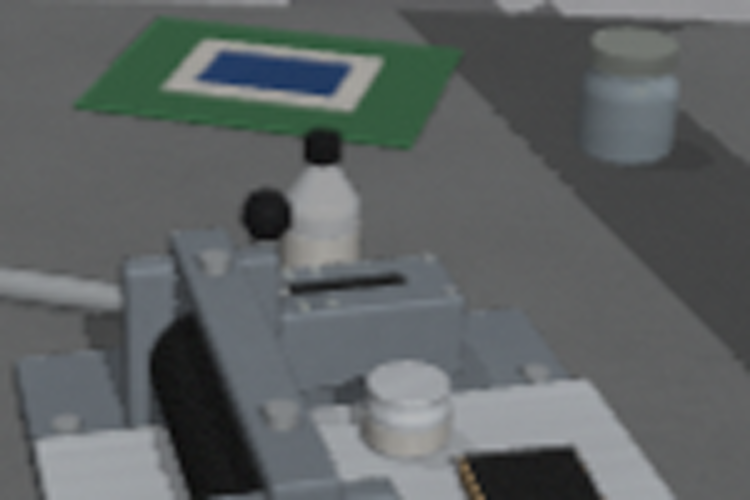

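Run:
```python
from h import *
p,d,K,T=load("top6");p0=load("top0")[0]
w=onz(K,T,(252.5)/4-.5+330,(275.5)/4-.5+110,116);print(w,(w[:2]-[528.4,-161.6])@[.9588,.284])
df=(np.abs(p.astype(int)-p0).max(2)>40).astype(np.uint8)
n,l,s,c=cv2.connectedComponentsWithStats(df)
print([(tuple(map(int,x))) for x in s[1:] if x[4]>8])
```

```text
[ 590.5748868  -141.99741734  116.        ] 65.18041493697862
[(441, 159, 20, 12, 111), (430, 168, 4, 6, 16), (389, 171, 12, 15, 118), (385, 178, 8, 11, 34), (432, 190, 8, 12, 39), (398, 199, 13, 14, 127), (394, 204, 7, 11, 32), (484, 236, 156, 59, 1002), (497, 289, 143, 111, 9062), (447, 292, 38, 16, 103), (434, 309, 8, 3, 10), (276, 342, 115, 58, 2517), (494, 372, 6, 4, 11)]
```

```bash
python3 -c "
from cell import order
print(order.sign_off())"
```

```text
the job is handed in; nothing more can be done
None
```

The pressure lever is settled in the third detent, and the job is handed in at about 9 s of the 54 s allowed.

- **Pushing:** I pushed the ball knob with the shut fingertips in 0.5 to 2 mm steps. The wrist force rose to about 8–10 N leaving each detent and fell near zero at each click, three times in all. I stopped pushing about 1 mm past the third crest.
- **Lever position:** After backing the hand well away, the top view puts the lever at about 65.2 mm. The side view, taken just before backing off, gives about 66.5 mm. The third detent is at 65 mm. The 1.3 mm difference is within the calibration error, and the ball looked unmoved in the side view after I backed off.
- **Surroundings:** Comparing the top picture before and after shows no change at the latch slide, block, tin or mug. The bottle and spoon stayed put; the small differences near them fit the lever's shadow moving. I did not check the latch slide from a second view.

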